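# Roll the slot cover strip home

## Robot

A 7-joint arm with a two-finger parallel gripper is mounted at the origin on the work surface. World frame = base frame: x ahead of the robot, y to its left, z up, the work surface at z = 0. Lengths are in m, angles in degrees, forces in N, time in s.
With the tool pointing down it reaches from about 0.35 to 0.9 m from the base axis. Payload 7.2 kg.
Tool frame: the origin (TCP) lies midway between the tips of the shut fingers; the grasp point (between the pads) lies r.grasp_offset behind it (r.grasp_offset is the distance from the TCP to the grasp point, in m); x points along the fingers, y is the direction in which the jaws open and shut, and the axes are right-handed (so a half turn about x gives the same grasp; the last joint's range is limited). The gripper opens to 88 mm and grips with 3 to 60 N. Pads are 20 mm wide; open, the fingers measure 115 mm over their backs; the gripper's body (75 mm by 178 mm) begins 61 mm behind the grasp point.
Start: joints at [65.363, 23.554, -0.728, 91.456, 0.321, 64.991, -4.71], TCP at [0.221, -0.585, 0.223] pointing down, gripper open.
Joint ranges: [-169.25, 169.25], [-16.82, 113.86], [-84.01, 82.57], [7.8, 145.47], [-59.2, 239.2], [7.22, 106.19], [-163.78, 163.78]. Speed limits (degrees/s): [136.94, 136.94, 172.46, 172.46, 180, 180, 180].

## Interface

Orientations are given as [roll, pitch, yaw] about the fixed x, y, z axes, in that order (R = Rz(yaw) Ry(pitch) Rx(roll)).
In Python, from station import telemetry, viewer, workorder, r gives the robot as it stands.
- The arm moves only by the tool play_rows, never from a script. Its argument "moves" is a list of rows, each an object of numbers: "rx", "ry", "rz": the turn, a rotation vector about the tool's x, y, z in degrees; "dx", "dy", "dz": the shift along the tool's x, y, z in mm; "claw": the finger opening in mm, from 0 to 87.8. A call has 1 to 5 rows; each row is the pose to reach, as a shift and turn from the pose measured when the call began, along the tool's axes at that moment; what a row does not reach only later rows make up. A row lasts 1/8 s, in which the tool goes at most 62.5 mm and 10.7 degrees, less where a joint would pass 70% of its speed; a pose out of reach is approached as far as the arm can. A call with a gripper value outside its range is refused whole. The fingers move at their own pace and stop on an object; "squeeze" is the grip in N (left out, the last holds). Time passes only in rows, so rows that repeat a pose let the fingers close. It gives the time, the measured TCP pose, the force and the opening at its end, in the units of the state.
- telemetry.state(): the state, without advancing time (a new reading comes with each control period).
- viewer.camera(name): name is "scene" or "top"; returns a dict with "img" (400x640x3 uint8, red, green, blue), "K" (3x3 intrinsics, pixels), "k1" (the pictures are not rectified: a ray, as slopes to the right and down, at radius r is drawn at 1 + k1 r^2 times it, then the intrinsics apply), "xyz" and "orientation" of the camera in the world. Camera axes: x right, y down, z forward; pixel columns grow to the right and rows downward; lengths in m; the calibration is good to about 2 mm. A picture is of the moment at which its call begins. There is no depth.
- workorder.close_job(): hands the job in, once; it reports no verdict.
The state is a dict: "time_s": time; "q": joint angles; "dq": joint speeds; "effort": joint torques, N m; "position": TCP position; "tool_rot": TCP orientation; "ft_force": force on the tool from outside, world axes, zero at the start; "moment": the same for the moment, N m; "opening": opening from 0.0 (shut) to 1.0 (fully open).
Only numpy, scipy, OpenCV 4.12 (cv2) and the standard library are available. Lean on these libraries where they do the work, as an engineer would, in place of code of your own. Each camera call takes 0.05 s, during which the arm holds its last target.

## Task

Take the hand roller from its stand and roll it along the green cover strip on the aluminium profile with firm pressure, until all six links of the strip are fully home along the whole length. Press only with the roller's wheel, never harder than 25 N, and leave the bottle, jar and fan alone. Then hang the roller back upright in its stand and let go.

Things in the scene. Friction and masses are not known exactly. Their poses are not given: they have to be found in the camera images.
- rail: Fixed, rigid dark steel channel, 80 (own x) x 250 (own y) mm, 42 mm high, origin at the centre of its underside on the bench. In it an aluminium slot profile, 40 mm wide, 220 mm long along own y, is clamped at a height and a slight lengthwise slope that differ from time to time and are not measured. Along its top's middle runs a green hard-plastic cover strip, 25 x 180 mm, of six 30 mm links.
- strip_line (a point): Fixed reference point, 65 mm straight above rail's origin, same axes; the strip runs along own y at own x = 0. Link centres: own y -75, -45, -15, 15, 45, 75 mm. The line of tops of links fully home passes up to 7 mm below or above this point and slopes up to 0.035 rad along own y (up to 3 mm at the ends). Links not home stand up to 4 mm higher.
- link1 (a joint): How far green link 1 (centre at own y = -75 mm of rail) is pressed down, in m: about 0 standing proud, 0.004 fully home on its stop. It moves down, needs about 10 N on it to move, stays where it is left.
- link2 (a joint): How far green link 2 (centre at own y = -45 mm of rail) is pressed down, in m: about 0 standing proud, 0.004 fully home on its stop. It moves down, needs about 10 N on it to move, stays where it is left.
- link3 (a joint): How far green link 3 (centre at own y = -15 mm of rail) is pressed down, in m: about 0 standing proud, 0.004 fully home on its stop. It moves down, needs about 10 N on it to move, stays where it is left.
- link4 (a joint): How far green link 4 (centre at own y = 15 mm of rail) is pressed down, in m: about 0 standing proud, 0.004 fully home on its stop. It moves down, needs about 10 N on it to move, stays where it is left.
- link5 (a joint): How far green link 5 (centre at own y = 45 mm of rail) is pressed down, in m: about 0 standing proud, 0.004 fully home on its stop. It moves down, needs about 10 N on it to move, stays where it is left.
- link6 (a joint): How far green link 6 (centre at own y = 75 mm of rail) is pressed down, in m: about 0 standing proud, 0.004 fully home on its stop. It moves down, needs about 10 N on it to move, stays where it is left.
- roller_grip (a point): Centre of the hand roller's orange upright handle, 26 x 26 mm square (sides along own x, y), 60 mm tall (30 mm above and below this point, own z up). Below it a steel flange, 68 (own x) x 60 (own y) x 8 mm, underside 38 mm below this point, then a fork with the wheel, whose lowest point is 88 mm below this point. Whole roller about 0.35 kg, loose, upright in its stand at the start.
- roller_foot (a point): Lowest point of the roller's wheel when unloaded, same axes as roller_grip. Black rubber wheel, 40 mm in diameter, 22 mm wide, axle along own y, so it rolls along own x. It is sprung: it yields upward from about 3 N and gives 1 mm per 5 N more, up to 8 mm.
- roller_wheel (a joint): Turning angle of the roller's wheel, rad, either sign, 0 at the start: 1 rad is 20 mm of rolling.
- stand: Fixed grey open-topped box that stores the roller: 68 (own x) x 60 (own y) mm outside, 52 x 44 mm inside, rim 58 mm above this origin (centre of its underside, on the bench). Stored, the roller hangs upright, wheel and fork (40 x 33 mm) inside, flange on the rim, wheel 8 mm above this origin, its x axis along the stand's x, either way round.
- bottle_mid (a point): Centre of a loose amber bottle, 56 mm in diameter, 110 mm tall; a bystander.
- jar_mid (a point): Centre of a loose white jar with a blue lid, 60 mm in diameter, 70 mm tall; a bystander.
- fan_mid (a point): Centre of a loose black cooling fan lying flat, 80 x 80 x 25 mm; a bystander.
- roller: The loose hand roller as a whole; its origin is roller_foot.
Things that resemble listed ones, but are neither listed nor needed, are in the scene too. What is shaped like the roller but red is not meant.

How it is judged (in metres and radians):
On the way, in this order (a step that is already met when the one before it is completed fails the run):
1. the roller is lifted out of its stand (z of roller_foot in the frame of stand above 0.06 m), for 0.1 s.
2. all six links are home and the wheel has rolled at least 40 mm (2 rad) from where it started (value of joint each of link1, link2, link3, link4, link5, link6 above 0.0025 m and (value of joint roller_wheel above 2 rad or value of joint roller_wheel below -2 rad)), for 0.1 s.
3. the roller is back in its stand (z of roller_foot in the frame of stand below 0.013 m and horizontal distance between roller_foot and stand below 0.012 m and angle between roller_grip's own z axis and vertical below 0.1 rad), for 0.2 s.
At the end, for the whole second after the job is handed in: All six links are pressed down by more than 2.5 of their 4 mm; the roller stands at rest in its stand, its flange on the rim (wheel less than 13 mm above the stand's underside), within 12 mm of the stand's centre and within 0.1 rad of upright (all of step 3 and value of joint each of link1, link2, link3, link4, link5, link6 above 0.0025 m and linear speed of roller below 0.02 m/s); the robot touches nothing.
It fails at once if the roller presses on the strip or its fixture with more than 25 N (contact force between roller and rail above 25 N).
It fails at once if the fingers or the arm press on the strip or its fixture (contact force between any of the fingers, the arm and rail above 2 N).
It fails at once if the bottle is pushed more than 20 mm (distance of bottle_mid from where it was at the start of the episode above 0.02 m).
It fails at once if the jar is pushed more than 20 mm (distance of jar_mid from where it was at the start of the episode above 0.02 m).
It fails at once if the fan is pushed more than 20 mm (distance of fan_mid from where it was at the start of the episode above 0.02 m).
It also fails if it takes over 72 s, if anything falls off the work surface, if the arm or the gripper's body presses on something with over 40 N, if the wrist force passes 120 N, or if a joint passes its speed limit or range.

## Working session

There is one attempt and no reset: what is moved stays moved. The work goes in short steps, Python scripts to look and compute and a tool call to move; the robot and the scene stay as the last step left them, time stands still between calls to the robot, and variables do not carry over. Pictures are saved under pics/ and viewed, and the job is handed in when it is done.

Besides the shell and the picture viewer there is one more tool, called after "Request:" by a JSON object that holds its "method" and its "body". play_rows: Moves the arm, as the interface text tells. Its arguments: {"type":"object","properties":{"moves":{"type":"array"},"squeeze":{"type":"number"}},"required":["moves"]}

```bash
ls; mkdir -p pics; python3 - <<'E'
from station import telemetry, viewer, r
import cv2
print(telemetry.state()); print(r.grasp_offset)
for n in("scene","top"):
    c=viewer.camera(n); cv2.imwrite(f"pics/{n}0.png",c["img"][:,:,::-1]); print({k:v for k,v in c.items() if k!="img"})
E
```

```text
pics
{'time_s': 0.0, 'q': array([65.3633477 , 23.59996591, -0.72651345, 91.50402501,  0.32231002,
       64.99033901, -4.70932914]), 'dq': array([-0.08413026, -0.0534903 ,  0.09839206,  0.00503677,  0.00261221,
       -0.07867018,  0.00821768]), 'effort': array([ 5.22174068e-04, -5.87968647e+01,  6.41863961e-01, -2.91078633e+01,
       -5.38088218e-02,  1.81318709e-02,  1.49582715e-04]), 'position': array([ 0.22097331, -0.58409004,  0.22180999]), 'tool_rot': array([-84.65938535,  89.90770014, 116.07042758]), 'ft_force': array([-0.29703364,  0.19990716,  0.24925333]), 'moment': array([-0.04399998, -0.03244022,  0.05061067]), 'opening': 0.9980366554516632}
0.0187
{'K': array([[460.82924989,   0.        , 331.02560217],
       [  0.        , 460.82924989, 199.51284772],
       [  0.        ,   0.        ,   1.        ]]), 'k1': -0.08118408290552429, 'xyz': array([1.06094009, 0.44382116, 0.8890851 ]), 'orientation': array([-140.05916843,    0.53149003,  133.23857718])}
{'K': array([[410.98693655,   0.        , 325.20756114],
       [  0.        , 410.98693655, 202.20204015],
       [  0.        ,   0.        ,   1.        ]]), 'k1': -0.060095743764829936, 'xyz': array([ 0.42089484, -0.0135183 ,  1.06735586]), 'orientation': array([-172.20432793,    1.60111989,  -88.82144136])}
```

View pics/scene0.png

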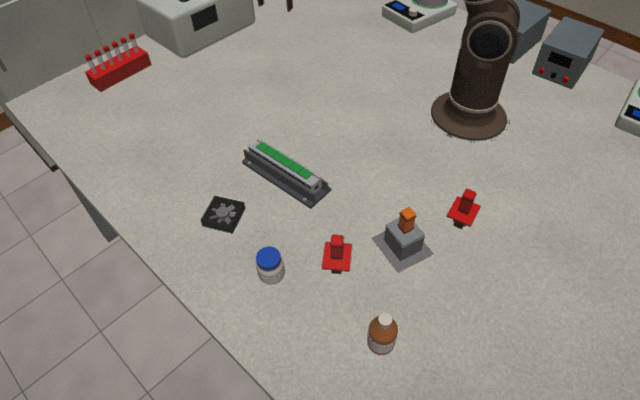

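View pics/top0.png

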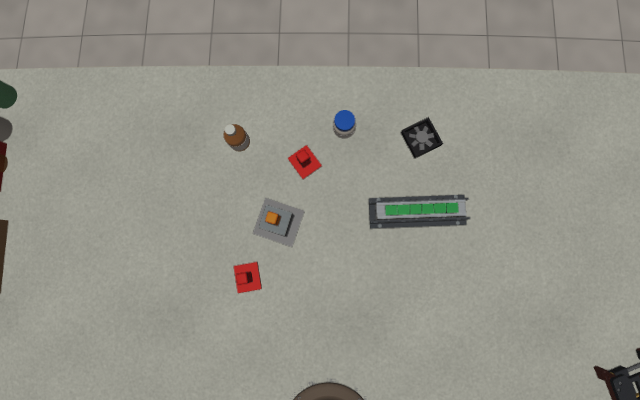

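The orange roller is at scene (407,218) and top (273,218), on a grey stand. The two red look-alikes are at scene (337,253) and (464,208), top (305,160) and (247,278). Only the orange one fits the description, so I'll confirm it in enlarged crops. The rail with green links is at top (420,210) and scene (287,165).

```bash
python3 - <<'E'
import cv2,numpy as np
s=cv2.imread("pics/scene0.png");t=cv2.imread("pics/top0.png")
a=cv2.resize(s[195:275,365:445],(400,400),interpolation=cv2.INTER_CUBIC)
b=cv2.resize(t[182:262,240:320],(400,400),interpolation=cv2.INTER_CUBIC)
cv2.imwrite("pics/crop1.png",np.hstack([a,b]))
a=cv2.resize(s[130:210,235:335],(800,640)[:2] and (700,560),interpolation=cv2.INTER_CUBIC)
cv2.imwrite("pics/crop2.png",a)
b=cv2.resize(t[185:235,360:475],(800,348),interpolation=cv2.INTER_CUBIC)
cv2.imwrite("pics/crop3.png",b)
E
```

```text
(no output)
```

View pics/crop1.png

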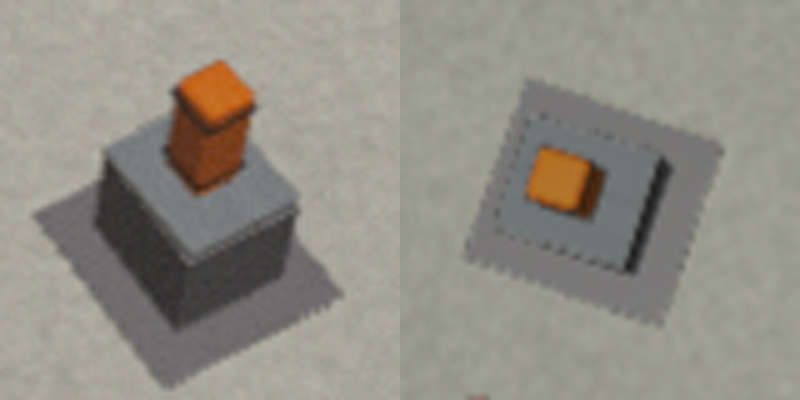

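View pics/crop2.png

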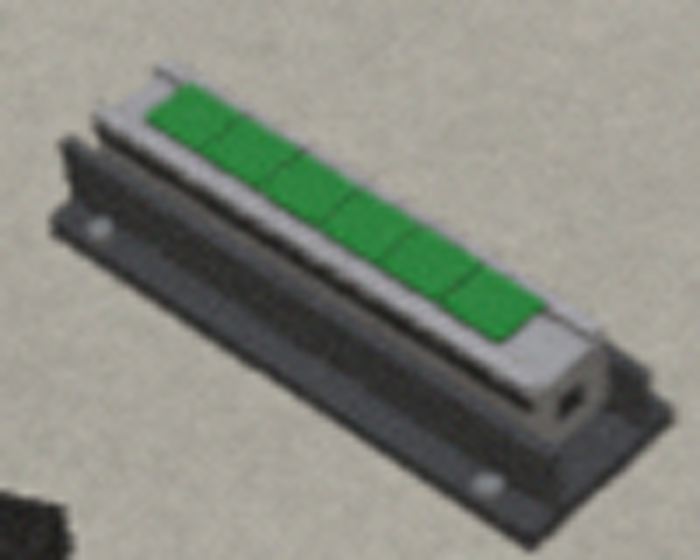

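View pics/crop3.png

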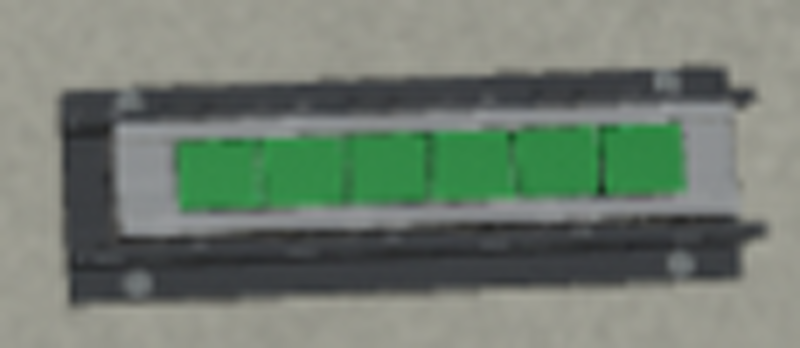

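The crop confirms it: an orange upright handle on a grey flange and stand. Next I'll measure by masks and two-view triangulation.

```bash
cat > h.py <<'E'
import cv2,numpy as np
from scipy.spatial.transform import Rotation as R
from station import telemetry, viewer, r
def cam(n):
    c=viewer.camera(n); c["R"]=R.from_euler("xyz",c["orientation"],degrees=True).as_matrix(); return c
def ray(c,px):
    px=np.atleast_2d(np.asarray(px,float))
    u=cv2.undistortPoints(px[:,None],c["K"],np.array([c["k1"],0,0,0.]))[:,0]
    d=np.c_[u,np.ones(len(u))]@c["R"].T
    return d/np.linalg.norm(d,axis=1)[:,None]
def plane(c,px,z):
    d=ray(c,px); return c["xyz"]+d*((z-c["xyz"][2])/d[:,2])[:,None]
def tri(c1,p1,c2,p2):
    out=[]
    for a,b in zip(ray(c1,p1),ray(c2,p2)):
        A=np.c_[a,-b]; t=np.linalg.lstsq(A,c2["xyz"]-c1["xyz"],rcond=None)[0]
        x=c1["xyz"]+a*t[0];y=c2["xyz"]+b*t[1]; out.append(np.r_[(x+y)/2,np.linalg.norm(x-y)])
    return np.array(out)
def proj(c,P):
    P=(np.atleast_2d(P)-c["xyz"])@c["R"]; u=P[:,:2]/P[:,2:]
    u=u*(1+c["k1"]*(u**2).sum(1))[:,None]
    return u@c["K"][:2,:2].T+c["K"][:2,2]
def hsv(c): return cv2.cvtColor(c["img"],cv2.COLOR_RGB2HSV)
def big(m):
    n,l,s,ce=cv2.connectedComponentsWithStats(m.astype(np.uint8)); i=1+np.argmax(s[1:,4]); return (l==i).astype(np.uint8),s[i],ce[i]
E
python3 - <<'E'
from h import *
s=cam("scene");t=cam("top")
res={}
for n,c in(("s",s),("t",t)):
    H=hsv(c); h,S,v=cv2.split(H)
    o=((h>7)&(h<20)&(S>150))
    box=np.zeros_like(o); 
    if n=="s": box[200:245,385:430]=1
    else: box[200:240,255:300]=1
    vv=v[o&box.astype(bool)]; print(n,np.percentile(vv,[5,25,50,75,95]))
    top=o&box.astype(bool)&(v>185)
    m,st,ce=big(top); print("orange top",st,ce)
    cn=max(cv2.findContours(m,0,2)[0],key=cv2.contourArea); rc=cv2.minAreaRect(cn); print(rc)
    g=(h>50)&(h<75)&(S>120)
    m=cv2.morphologyEx(g.astype(np.uint8),cv2.MORPH_CLOSE,np.ones((3,3))); m,st,ce2=big(m); print("green",st,ce2)
    cn=max(cv2.findContours(m,0,2)[0],key=cv2.contourArea); 
    q=cv2.approxPolyDP(cn,5,True)[:,0]; print("green quad",q.tolist())
    res[n]=(ce,ce2)
print(tri(s,[res["s"][0],res["s"][1]],t,[res["t"][0],res["t"][1]]))
print("check at z=.126",plane(s,res["s"][0],.126),plane(t,res["t"][0],.126))
E
```

```text
s [ 81.75  97.75 121.5  193.   198.  ]
orange top [402 208  13  10  82] [408.  212.5]
((408.0, 212.50001525878906), (10.60660171508789, 7.77817440032959), 45.0)
green [256 142  56  36 450] [284.06666667 159.99555556]
green quad [[256, 146], [304, 177], [311, 173], [262, 142]]
t [ 69. 143. 175. 177. 178.]Traceback (most recent call last):
  File "<stdin>", line 12, in <module>
  File "h.py", line 25, in big
    n,l,s,ce=cv2.connectedComponentsWithStats(m.astype(np.uint8)); i=1+np.argmax(s[1:,4]); return (l==i).astype(np.uint8),s[i],ce[i]
                                                                       ~~~~~~~~~^^^^^^^^^
    return _wrapfunc(a, 'argmax', axis=axis, out=out, **kwds)
    return bound(*args, **kwds)
ValueError: attempt to get argmax of an empty sequence
```

```bash
python3 - <<'E'
from h import *
s=cam("scene");t=cam("top")
for n,c,pts in(("s",s,[(393,232),(405,232),(415,232),(390,243),(412,250),(380,243),(405,262),(360,230)]),("t",t,[(280,215),(283,228),(270,227),(288,220),(260,235),(300,215),(292,221),(230,220)])):
    H=hsv(c)
    for p in pts: print(n,p,c["img"][p[1],p[0]],H[p[1],p[0]])
K=8
res={}
for n,c,b,vt in(("s",s,(380,195,435,245),160),("t",t,(255,200,300,240),140)):
    cr=c["img"][b[1]:b[3],b[0]:b[2]]
    up=cv2.resize(cr,None,fx=K,fy=K,interpolation=cv2.INTER_CUBIC)
    h,S,v=cv2.split(cv2.cvtColor(up,cv2.COLOR_RGB2HSV))
    m,st,ce=big((h>7)&(h<20)&(S>130)&(v>vt))
    cn=max(cv2.findContours(m,0,2)[0],key=cv2.contourArea); rc=cv2.minAreaRect(cn)
    bp=lambda p:(np.asarray(p)+.5)/K-.5+b[:2]
    print(n,"top centroid",bp(ce),"box",bp(cv2.boxPoints(rc)).round(1).tolist())
    q=cv2.approxPolyDP(cn,12,True)[:,0]; print(bp(q).round(1).tolist())
    res[n]=bp(ce)
print(tri(s,res["s"],t,res["t"]))
print("check at z=.126",plane(s,res["s"],.126),plane(t,res["t"],.126))
E
```

```text
s (393, 232) [120 122 123] [100   6 123]
s (405, 232) [81 47 30] [ 10 161  81]
s (415, 232) [121 124 127] [105  12 127]
s (390, 243) [53 52 48] [24 24 53]
s (412, 250) [64 59 61] [168  20  64]
s (380, 243) [116 110 110] [  0  13 116]
s (405, 262) [112 107 106] [  5  14 112]
s (360, 230) [175 172 160] [ 24  22 175]
t (280, 215) [90 91 91] [90  3 91]
t (283, 228) [112 118 119] [ 94  15 119]
t (270, 227) [112 118 118] [ 90  13 118]
t (288, 220) [110 114 114] [ 90   9 114]
t (260, 235) [119 118 117] [ 15   4 119]
t (300, 215) [120 120 119] [ 30   2 120]
t (292, 221) [92 90 90] [ 0  6 92]
t (230, 220) [157 157 146] [ 30  18 157]
s top centroid [407.94577206 212.62118664] box [[400.2, 211.4], [407.6, 204.8], [415.7, 213.8], [408.4, 220.4]]
[[408.8, 206.8], [400.7, 211.2], [407.3, 218.4], [415.1, 214.4]]
t top centroid [270.98275083 217.17499623] box [[264.4, 220.7], [267.6, 210.4], [277.6, 213.6], [274.3, 223.9]]
[[267.8, 211.6], [265.3, 220.4], [274.1, 222.8], [276.7, 213.9]]
[[0.51238735 0.14177448 0.11988758 0.00151142]]
check at z=.126 [[0.5162816  0.14476793 0.126     ]] [[0.51221415 0.14014532 0.126     ]]
```

```bash
python3 - <<'E'
from h import *
s=cam("scene");t=cam("top")
# handle yaw from top and scene corners (z .126 plane)
Ht=np.array([[267.8,211.6],[265.3,220.4],[274.1,222.8],[276.7,213.9]]);Hs=np.array([[408.8,206.8],[400.7,211.2],[407.3,218.4],[415.1,214.4]])
for c,q in((t,Ht),(s,Hs)):
    P=plane(c,q,.126); e=np.roll(P,-1,0)-P; print("handle edges",np.linalg.norm(e,axis=1).round(4),np.degrees(np.arctan2(e[:,1],e[:,0])).round(1),P.mean(0))
K=8
def up(c,b):
    u=cv2.resize(c["img"][b[1]:b[3],b[0]:b[2]],None,fx=K,fy=K,interpolation=cv2.INTER_CUBIC); return u,(lambda p:(np.asarray(p)+.5)/K-.5+b[:2])
G={}
for n,c,b in(("s",s,(245,130,325,190)),("t",t,(375,195,470,225))):
    u,bp=up(c,b); h,S,v=cv2.split(cv2.cvtColor(u,cv2.COLOR_RGB2HSV))
    m=((h>45)&(h<80)&(S>90)).astype(np.uint8)
    m=cv2.morphologyEx(m,cv2.MORPH_CLOSE,np.ones((17,17))); m,st,ce=big(m)
    cn=max(cv2.findContours(m,0,1)[0],key=cv2.contourArea)
    q=cv2.approxPolyDP(cn,24,True)[:,0]; G[n]=bp(q); print(n,G[n].round(1).tolist(),bp(ce))
# flange in top view: bluish
u,bp=up(t,(245,190,315,255)); lab=cv2.cvtColor(u,cv2.COLOR_RGB2LAB)
d=u[:,:,2].astype(int)-u[:,:,0]; m,st,ce=big((d>2)&(u[:,:,1]>80))
cn=max(cv2.findContours(m,0,1)[0],key=cv2.contourArea); rc=cv2.minAreaRect(cn); q=bp(cv2.boxPoints(rc)); print("flange top",q.round(1).tolist())
P=plane(t,q,.066); e=np.roll(P,-1,0)-P; print(np.linalg.norm(e,axis=1).round(4),np.degrees(np.arctan2(e[:,1],e[:,0])).round(1),P.mean(0))
cv2.imwrite("pics/flm.png",np.hstack([u[:,:,::-1],cv2.cvtColor(m*255,cv2.COLOR_GRAY2BGR)])[:, ::1][::1] if True else 0)
E
```

```text
handle edges [0.0212 0.0213 0.0214 0.0215] [ 166.3 -104.1  -14.3   76.6] [0.51222874 0.1401708  0.126     ]
handle edges [0.0219 0.0227 0.0205 0.0235] [ -14.1   75.   164.  -108.6] [0.51634712 0.14488386 0.126     ]
s [[255.7, 145.8], [304.3, 177.7], [311.9, 173.3], [262.7, 141.9]] [284.05692795 159.91723764]
t [[457.3, 203.1], [385.9, 204.8], [385.3, 213.4], [456.1, 212.1]] [421.39716503 208.46013697]
flange top [[258.3, 227.4], [265.2, 204.3], [291.2, 212.1], [284.3, 235.2]]
[0.0594 0.0677 0.0591 0.0673] [ -14.5 -105.7  165.    74.6] [0.51193139 0.14046436 0.066     ]
```

```bash
python3 - <<'E'
import cv2
a=cv2.imread("pics/flm.png"); print(a.shape); cv2.imwrite("pics/flm2.png",cv2.resize(a,(800,372)))
E
```

```text
(520, 1120, 3)
```

View pics/flm2.png

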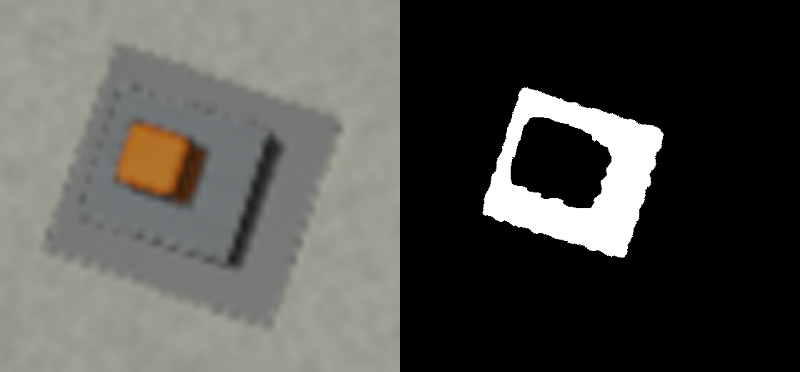

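```bash
python3 - <<'E'
from h import *
s=cam("scene");t=cam("top")
Gs=np.array([[255.7,145.8],[304.3,177.7],[311.9,173.3],[262.7,141.9]]);Gt=np.array([[457.3,203.1],[385.9,204.8],[385.3,213.4],[456.1,212.1]])
print(plane(s,Gs,.065).round(4));print(plane(t,Gt,.065).round(4))
print(tri(s,Gs,t,Gt).round(4))
def info(P):
    e=np.roll(P,-1,0)-P; print(np.linalg.norm(e,axis=1).round(4),np.degrees(np.arctan2(e[:,1],e[:,0])).round(1),P.mean(0).round(4))
info(plane(s,Gs,.065));info(plane(t,Gt,.065));info(tri(s,Gs,t,Gt)[:,:3])
# flange scene corners by mask
K=8;b=(370,200,440,275)
u=cv2.resize(s["img"][b[1]:b[3],b[0]:b[2]],None,fx=K,fy=K,interpolation=cv2.INTER_CUBIC); bp=lambda p:(np.asarray(p)+.5)/K-.5+b[:2]
d=u[:,:,2].astype(int)-u[:,:,0]; m=((d>2)&(u[:,:,1]>85)).astype(np.uint8)
m,_,_=big(m); 
cn=cv2.convexHull(max(cv2.findContours(m,0,1)[0],key=cv2.contourArea)); q=cv2.approxPolyDP(cn,16,True)[:,0]; print(bp(q).round(1).tolist())
cv2.imwrite("pics/flm3.png",cv2.resize(np.hstack([u[:,:,::-1],cv2.cvtColor(m*255,cv2.COLOR_GRAY2BGR)]),(800,428)))
# rail flange dark outline top
E
```

```text
[[ 0.5638 -0.303   0.065 ]
 [ 0.5572 -0.1296  0.065 ]
 [ 0.5343 -0.1263  0.065 ]
 [ 0.5417 -0.3007  0.065 ]]
[[ 0.5608 -0.3071  0.065 ]
 [ 0.5536 -0.1318  0.065 ]
 [ 0.5324 -0.1303  0.065 ]
 [ 0.5385 -0.3037  0.065 ]]
[[ 5.611e-01 -3.081e-01  6.000e-02  1.200e-03]
 [ 5.544e-01 -1.325e-01  6.050e-02  4.000e-04]
 [ 5.322e-01 -1.300e-01  6.100e-02  2.000e-03]
 [ 5.389e-01 -3.048e-01  6.050e-02  3.000e-04]]
[0.1735 0.0232 0.1745 0.0223] [ 92.2 171.9 -87.6  -6. ] [ 0.5492 -0.2149  0.065 ]
[0.1755 0.0213 0.1735 0.0226] [ 92.3 176.1 -88.   -8.8] [ 0.5463 -0.2182  0.065 ]
[0.1757 0.0223 0.175  0.0224] [ 92.2 173.6 -87.8  -8.3] [ 0.5466 -0.2188  0.0605]
[[386.3, 224.4], [397.4, 218.8], [414.4, 223.2], [423.6, 233.8], [402.6, 244.9]]
```

View pics/flm3.png

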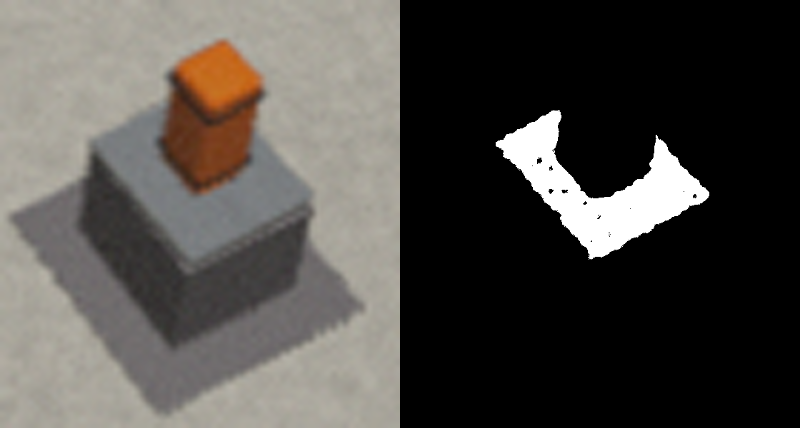

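```bash
cat >> h.py <<'E'
def target(phi):
    p=np.radians(phi); x=np.array([0,0,-1.]);y=np.array([np.cos(p),np.sin(p),0]); return np.c_[x,y,np.cross(x,y)]
def delta(pos,phi):
    st=telemetry.state(); Rn=R.from_euler("xyz",st["tool_rot"],degrees=True).as_matrix()
    d=Rn.T@(np.asarray(pos)-st["position"])*1000
    rv=R.from_matrix(Rn.T@target(phi)).as_rotvec(degrees=True)
    print("t",st["time_s"].__round__(2) if hasattr(st["time_s"],"__round__") else st["time_s"],"pos",st["position"].round(4),"F",np.round(st["ft_force"],2),"op",round(float(st["opening"]),3))
    print("d mm",d.round(1),"rv",rv.round(2)); return d,rv
E
python3 - <<'E'
from h import *
s=cam("scene");t=cam("top")
st=telemetry.state();Rn=R.from_euler("xyz",st["tool_rot"],degrees=True).as_matrix();print(Rn.round(3))
print(np.degrees(np.arctan2(Rn[1,1],Rn[0,1])), np.degrees(np.arctan2(st["position"][1],st["position"][0])))
# flange corners triangulated: left, front, right in scene
Fs=np.array([[386.3,224.4],[402.6,244.9],[423.6,233.8]]); Ft=np.array([[258.3,227.4],[265.2,204.3],[291.2,212.1],[284.3,235.2]])
print(plane(s,Fs,.066).round(4)); P=plane(t,Ft,.066).round(4); print(P)
for a in range(3):
    j=np.argmin(np.linalg.norm(P-plane(s,Fs[a],.066),axis=1)); print(tri(s,Fs[a],t,Ft[j]).round(4))
E
```

```text
[[ 0.     0.354 -0.935]
 [-0.    -0.935 -0.354]
 [-1.     0.    -0.   ]]
-69.26623848716767 -69.2704322328837
[[0.5331 0.1061 0.066 ]
 [0.5522 0.1666 0.066 ]
 [0.4975 0.1825 0.066 ]]
[[0.4923 0.1803 0.066 ]
 [0.5497 0.1655 0.066 ]
 [0.5315 0.1004 0.066 ]
 [0.4744 0.1156 0.066 ]]
[[0.531  0.1025 0.061  0.0037]]
[[0.5502 0.1658 0.0631 0.0006]]
[[0.493  0.181  0.0599 0.0011]]
```

```bash
python3 - <<'E'
from h import *
delta([.513,.1415,.24],-104.7)
E
```

```text
t 0.6 pos [ 0.2212 -0.5845  0.2227] F [ 0.42 -0.6  -0.66] op 0.999
d mm [ -17.4 -575.7 -529.9] rv [35.43 -0.   -0.  ]
```

Request:
{"method": "play_rows", "body": {"moves": [{"dx":-4,"dy":-40,"dz":-37,"rx":8,"claw":80},{"dx":-8,"dy":-84,"dz":-77,"rx":16,"claw":80},{"dx":-12,"dy":-128,"dz":-118,"rx":24,"claw":80},{"dx":-16,"dy":-172,"dz":-158,"rx":32,"claw":80},{"dx":-17,"dy":-216,"dz":-199,"rx":35.4,"claw":80}]}}

```text
invalid input at $.moves[0]: expected keys rx, ry, rz, dx, dy, dz, claw
```

```bash
python3 - <<'E'
from h import *
delta([.513,.1415,.24],-104.7); print(telemetry.state()["q"].round(1))
E
```

```text
t 0.6 pos [ 0.2212 -0.5845  0.2227] F [ 0.42 -0.6  -0.66] op 0.999
d mm [ -17.4 -575.7 -529.9] rv [35.43 -0.   -0.  ]
[65.4 23.6 -0.7 91.5  0.3 65.  -4.7]
```

Request:
{"method": "play_rows", "body": {"moves": [{"dx":-4,"dy":-40,"dz":-37,"rx":8,"ry":0,"rz":0,"claw":80},{"dx":-8,"dy":-84,"dz":-77,"rx":16,"ry":0,"rz":0,"claw":80},{"dx":-12,"dy":-128,"dz":-118,"rx":24,"ry":0,"rz":0,"claw":80},{"dx":-16,"dy":-172,"dz":-158,"rx":32,"ry":0,"rz":0,"claw":80},{"dx":-17,"dy":-216,"dz":-199,"rx":35.4,"ry":0,"rz":0,"claw":80}]}}

```text
time_s: 1.23
position: [0.3315, -0.3104, 0.2402]
tool_rot: [152.3, 89.9, -42.6]
ft_force: [0.3, 0.2, 0.7]
opening: 0.914
```

```bash
python3 - <<'E'
from h import *
delta([.513,.1415,.24],-104.7); print(telemetry.state()["q"].round(1))
E
```

```text
t 1.23 pos [ 0.3315 -0.3104  0.2402] F [0.31 0.18 0.7 ] op 0.914
d mm [  -0.  -483.3  -59.6] rv [-0.15 -0.07 -0.04]
[ 41.    5.9  -4.4 112.5   0.5  61.5 -68.4]
```

Request:
{"method": "play_rows", "body": {"moves": [{"dx":0,"dy":-60,"dz":-7.5,"rx":0,"ry":0,"rz":0,"claw":80},{"dx":0,"dy":-120,"dz":-15,"rx":0,"ry":0,"rz":0,"claw":80},{"dx":0,"dy":-180,"dz":-22,"rx":0,"ry":0,"rz":0,"claw":80},{"dx":0,"dy":-240,"dz":-30,"rx":0,"ry":0,"rz":0,"claw":80},{"dx":0,"dy":-300,"dz":-37,"rx":0,"ry":0,"rz":0,"claw":80}]}}

```text
time_s: 1.85
position: [0.4448, -0.0281, 0.2406]
tool_rot: [165.0, 89.8, -29.9]
ft_force: [1.2, 0.4, -0.4]
opening: 0.908
```

```bash
python3 - <<'E'
from h import *
delta([.513,.1415,.24],-104.7); print(telemetry.state()["q"].round(1))
E
```

```text
t 1.85 pos [ 0.4448 -0.0281  0.2406] F [ 1.18  0.41 -0.36] op 0.908
d mm [   0.5 -181.5  -22.4] rv [-0.17 -0.15 -0.04]
[  17.9    6.2  -22.1  112.5    2.7   61.6 -110.2]
```

Request:
{"method": "play_rows", "body": {"moves": [{"dx":0,"dy":-55,"dz":-7,"rx":0,"ry":0,"rz":0,"claw":80},{"dx":10,"dy":-110,"dz":-14,"rx":0,"ry":0,"rz":0,"claw":80},{"dx":25,"dy":-155,"dz":-20,"rx":0,"ry":0,"rz":0,"claw":80},{"dx":40,"dy":-181,"dz":-22,"rx":0,"ry":0,"rz":0,"claw":80},{"dx":50,"dy":-181,"dz":-22,"rx":0,"ry":0,"rz":0,"claw":80}]}}

```text
time_s: 2.48
position: [0.5125, 0.1432, 0.1897]
tool_rot: [-178.6, 89.9, -13.2]
ft_force: [-0.3, 0.2, -0.1]
opening: 0.911
```

```bash
python3 - <<'E'
from h import *
delta([.513,.1415,.077],-104.7); print(telemetry.state()["q"].round(1))
for n,b in(("top",(200,150,340,290)),("scene",(330,110,480,260))):
    c=cam(n); x=c["img"][b[1]:b[3],b[0]:b[2],::-1]; print(n,"proj tcp, proj handle", proj(c,telemetry.state()["position"]).round(1), proj(c,[.513,.1415,.126]).round(1))
    cv2.imwrite(f"pics/{n}1.png",cv2.resize(x,(560,560),interpolation=cv2.INTER_CUBIC))
E
```

```text
t 2.48 pos [0.5125 0.1432 0.1897] F [-0.32  0.16 -0.13] op 0.911
d mm [112.7   1.5  -0.7] rv [ 0.02 -0.09  0.  ]
[   1.5   18.8  -27.7  105.3   10.2   58.3 -135. ]
top proj tcp, proj handle [[266.  214.5]] [[270.4 216.8]]
scene proj tcp, proj handle [[411.1 190.6]] [[407.7 210.9]]
```

View pics/scene1.png

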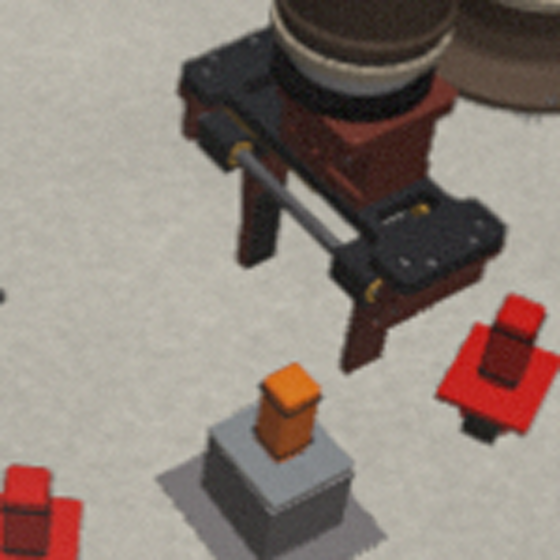

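View pics/top1.png

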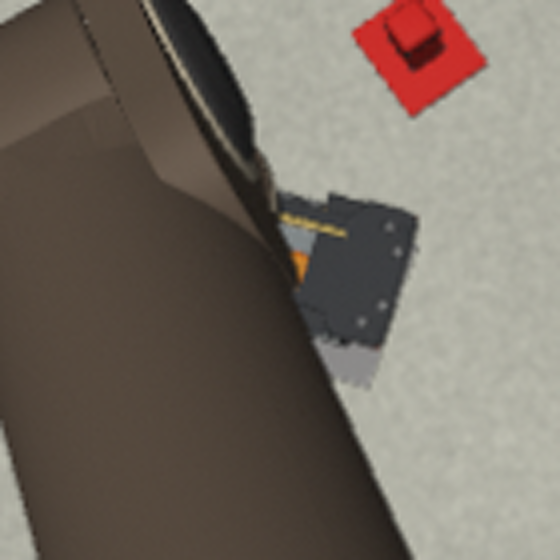

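The scene view shows the fingers straddling above the orange handle, with both red ones clear. Descending now.

Request:
{"method": "play_rows", "body": {"moves": [{"dx":25,"dy":1.5,"dz":0,"rx":0,"ry":0,"rz":0,"claw":80},{"dx":55,"dy":2,"dz":0,"rx":0,"ry":0,"rz":0,"claw":80},{"dx":85,"dy":2,"dz":0,"rx":0,"ry":0,"rz":0,"claw":80},{"dx":108,"dy":2,"dz":0,"rx":0,"ry":0,"rz":0,"claw":80},{"dx":112,"dy":2,"dz":0,"rx":0,"ry":0,"rz":0,"claw":80}]}}

```text
time_s: 3.2
position: [0.5108, 0.1359, 0.0768]
tool_rot: [83.7, 89.8, -111.3]
ft_force: [0.0, -0.8, -0.1]
opening: 0.907
```

```bash
python3 - <<'E'
from h import *
delta([.5125,.141,.077],-104.7)
for n,b in(("scene",(345,150,465,270)),):
    c=cam(n); x=c["img"][b[1]:b[3],b[0]:b[2],::-1]
    cv2.imwrite(f"pics/{n}2.png",cv2.resize(x,(560,560),interpolation=cv2.INTER_CUBIC))
E
```

```text
t 3.2 pos [0.5108 0.1359 0.0768] F [ 0.01 -0.8  -0.07] op 0.907
d mm [-0.2 -5.4 -0.3] rv [-0.29  0.03 -0.23]
```

View pics/scene2.png

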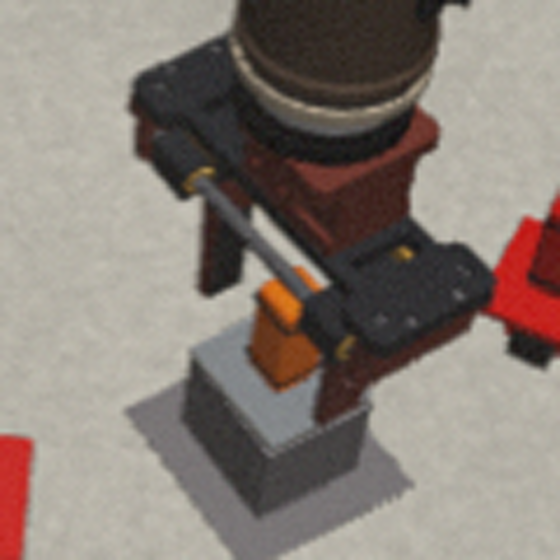

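Request:
{"method": "play_rows", "body": {"moves": [{"dx":0,"dy":-5,"dz":0,"rx":0,"ry":0,"rz":0,"claw":80},{"dx":0,"dy":-5,"dz":0,"rx":0,"ry":0,"rz":0,"claw":50},{"dx":0,"dy":-5,"dz":0,"rx":0,"ry":0,"rz":0,"claw":34}], "squeeze": 10}}

```text
time_s: 3.62
position: [0.5128, 0.1413, 0.0779]
tool_rot: [114.6, 89.8, -80.4]
ft_force: [0.5, 0.4, -0.0]
opening: 0.721
```

```bash
python3 - <<'E'
from h import *
delta([.5125,.141,.077],-104.7)
E
```

```text
t 3.62 pos [0.5128 0.1413 0.0779] F [ 0.54  0.42 -0.04] op 0.721
d mm [0.9 0.4 0.3] rv [-0.27 -0.08 -0.17]
```

Request:
{"method": "play_rows", "body": {"moves": [{"dx":0,"dy":0,"dz":0,"rx":0,"ry":0,"rz":0,"claw":40},{"dx":0,"dy":0,"dz":0,"rx":0,"ry":0,"rz":0,"claw":36},{"dx":0,"dy":0,"dz":0,"rx":0,"ry":0,"rz":0,"claw":30},{"dx":0,"dy":0,"dz":0,"rx":0,"ry":0,"rz":0,"claw":20},{"dx":0,"dy":0,"dz":0,"rx":0,"ry":0,"rz":0,"claw":20}], "squeeze": 10}}

```text
time_s: 4.25
position: [0.5129, 0.1413, 0.0779]
tool_rot: [113.9, 89.8, -81.1]
ft_force: [0.1, -0.7, 0.9]
opening: 0.295
```

```bash
python3 - <<'E'
from h import *
delta([.5125,.141,.077],-104.7)
for n,b in(("scene",(345,150,465,270)),):
    c=cam(n); x=c["img"][b[1]:b[3],b[0]:b[2],::-1]
    cv2.imwrite(f"pics/{n}3.png",cv2.resize(x,(560,560),interpolation=cv2.INTER_CUBIC))
E
```

```text
t 4.25 pos [0.5129 0.1413 0.0779] F [ 0.09 -0.73  0.86] op 0.295
d mm [0.9 0.3 0.3] rv [-0.27 -0.07 -0.17]
```

View pics/scene3.png

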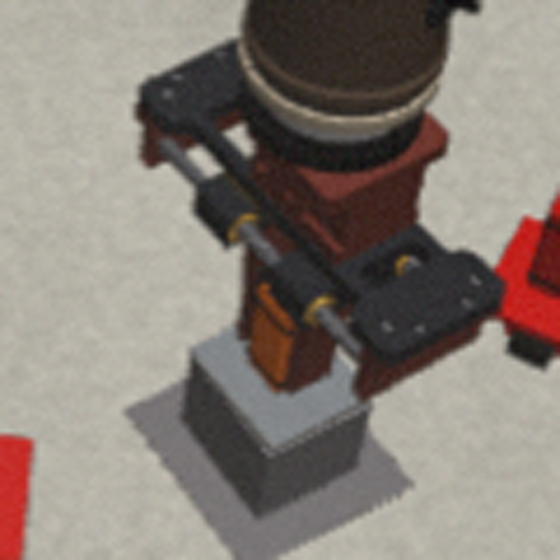

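Request:
{"method": "play_rows", "body": {"moves": [{"dx":0,"dy":0,"dz":0,"rx":0,"ry":0,"rz":0,"claw":15},{"dx":-10,"dy":0,"dz":0,"rx":0,"ry":0,"rz":0,"claw":15},{"dx":-35,"dy":0,"dz":0,"rx":0,"ry":0,"rz":0,"claw":15},{"dx":-65,"dy":0,"dz":0,"rx":0,"ry":0,"rz":0,"claw":15},{"dx":-95,"dy":0,"dz":0,"rx":0,"ry":0,"rz":0,"claw":15}], "squeeze": 55}}

```text
time_s: 4.92
position: [0.5124, 0.1415, 0.174]
tool_rot: [100.9, 89.8, -94.1]
ft_force: [0.7, 0.2, -4.0]
opening: 0.296
```

```bash
python3 - <<'E'
from h import *
delta([.5125,.141,.077],-104.7)
for n,b in(("scene",(345,110,485,250)),):
    c=cam(n); x=c["img"][b[1]:b[3],b[0]:b[2],::-1]
    cv2.imwrite(f"pics/{n}4.png",cv2.resize(x,(560,560),interpolation=cv2.INTER_CUBIC))
E
```

```text
t 4.92 pos [0.5124 0.1415 0.174 ] F [ 0.69  0.16 -4.04] op 0.296
d mm [97.   0.1 -0.2] rv [-0.26 -0.03 -0.18]
```

View pics/scene4.png

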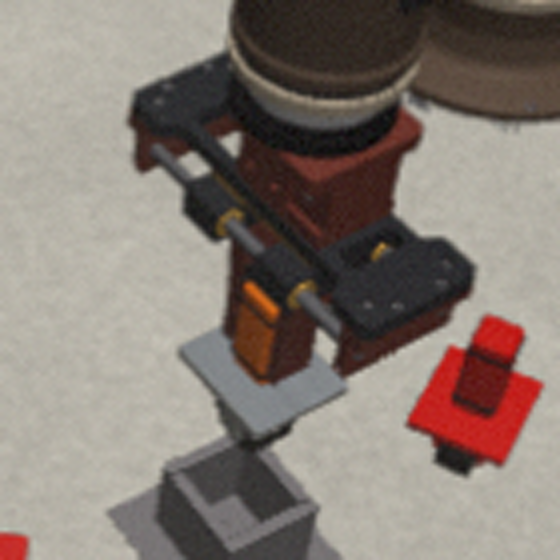

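```bash
python3 - <<'E'
from h import *
delta([.544,-.1425,.160],-87.8)
E
```

```text
t 4.97 pos [0.5142 0.1424 0.1779] F [1.24 1.46 0.1 ] op 0.289
d mm [  18.6  267.6 -102.2] rv [-17.15  -0.3   -0.08]
```

Request:
{"method": "play_rows", "body": {"moves": [{"dx":0,"dy":40,"dz":-15,"rx":-3,"ry":0,"rz":0,"claw":15},{"dx":0,"dy":95,"dz":-36,"rx":-8,"ry":0,"rz":0,"claw":15},{"dx":0,"dy":150,"dz":-57,"rx":-14,"ry":0,"rz":0,"claw":15},{"dx":0,"dy":205,"dz":-78,"rx":-17.1,"ry":-0.3,"rz":0,"claw":15},{"dx":0,"dy":250,"dz":-96,"rx":-17.1,"ry":-0.3,"rz":0,"claw":15}]}}

```text
time_s: 5.6
position: [0.542, -0.1266, 0.1782]
tool_rot: [63.8, 89.9, -114.1]
ft_force: [0.2, 0.2, -3.3]
opening: 0.29
```

```bash
python3 - <<'E'
from h import *
delta([.544,-.1425,.160],-87.8)
E
```

```text
t 5.6 pos [ 0.542  -0.1266  0.1782] F [ 0.24  0.2  -3.31] op 0.29
d mm [18.2 16.  -1.4] rv [-0.09  0.04 -0.09]
```

Request:
{"method": "play_rows", "body": {"moves": [{"dx":0,"dy":10,"dz":-1.4,"rx":0,"ry":0,"rz":0,"claw":15},{"dx":0,"dy":16,"dz":-1.4,"rx":0,"ry":0,"rz":0,"claw":15},{"dx":10,"dy":16,"dz":-1.4,"rx":0,"ry":0,"rz":0,"claw":15},{"dx":18,"dy":16,"dz":-1.4,"rx":0,"ry":0,"rz":0,"claw":15},{"dx":18,"dy":16,"dz":-1.4,"rx":0,"ry":0,"rz":0,"claw":15}]}}

```text
time_s: 6.22
position: [0.5434, -0.1412, 0.1592]
tool_rot: [16.7, 89.9, -161.0]
ft_force: [0.4, -0.0, -3.4]
opening: 0.296
```

```bash
python3 - <<'E'
from h import *
for i in range(1):
    c=cam("scene"); t=cam("top")
    a=cv2.resize(c["img"][90:210,230:350,::-1],(400,400),interpolation=cv2.INTER_CUBIC)
    b=cv2.resize(t["img"][160:260,360:480,::-1],(400,333),interpolation=cv2.INTER_CUBIC)
    b=np.vstack([b,np.zeros((67,400,3),np.uint8)])
    cv2.imwrite("pics/both5.png",np.hstack([a,b]))
delta([.544,-.1425,.140],-87.8)
E
```

```text
t 6.33 pos [ 0.544  -0.1418  0.1601] F [-0.35  0.29 -3.09] op 0.293
d mm [20.1  0.7  0. ] rv [-0.02  0.06 -0.07]
```

View pics/both5.png

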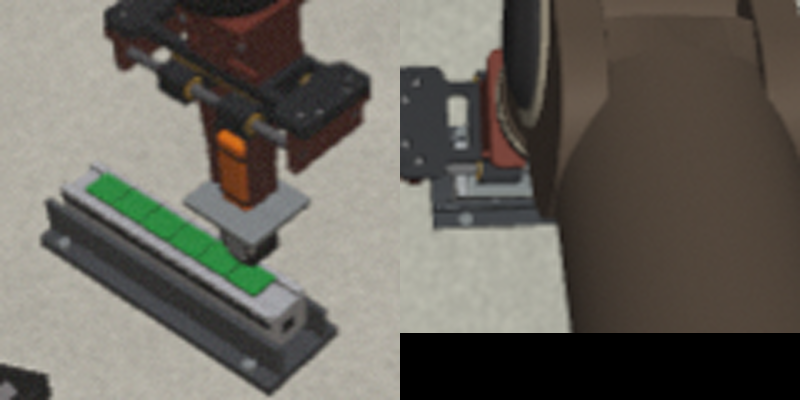

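Request:
{"method": "play_rows", "body": {"moves": [{"dx":6,"dy":0.5,"dz":0,"rx":0,"ry":0,"rz":0,"claw":15},{"dx":13,"dy":0.5,"dz":0,"rx":0,"ry":0,"rz":0,"claw":15},{"dx":13,"dy":0.5,"dz":0,"rx":0,"ry":0,"rz":0,"claw":15}]}}

```text
time_s: 6.7
position: [0.5435, -0.1422, 0.1463]
tool_rot: [21.1, 89.9, -156.7]
ft_force: [0.4, 0.6, -2.8]
opening: 0.294
```

Request:
{"method": "play_rows", "body": {"moves": [{"dx":1.5,"dy":0,"dz":0,"rx":0,"ry":0,"rz":0,"claw":15},{"dx":3,"dy":0,"dz":0,"rx":0,"ry":0,"rz":0,"claw":15},{"dx":3,"dy":0,"dz":0,"rx":0,"ry":0,"rz":0,"claw":15}]}}

```text
time_s: 7.08
position: [0.5434, -0.1423, 0.1433]
tool_rot: [19.7, 89.9, -158.2]
ft_force: [-0.3, -0.2, -2.9]
opening: 0.293
```

Request:
{"method": "play_rows", "body": {"moves": [{"dx":1.5,"dy":0,"dz":0,"rx":0,"ry":0,"rz":0,"claw":15},{"dx":3,"dy":0,"dz":0,"rx":0,"ry":0,"rz":0,"claw":15},{"dx":3,"dy":0,"dz":0,"rx":0,"ry":0,"rz":0,"claw":15}]}}

```text
time_s: 7.45
position: [0.5434, -0.1423, 0.1401]
tool_rot: [17.2, 89.8, -160.7]
ft_force: [-0.6, -1.2, -3.2]
opening: 0.294
```

Request:
{"method": "play_rows", "body": {"moves": [{"dx":1.2,"dy":0,"dz":0,"rx":0,"ry":0,"rz":0,"claw":15},{"dx":2.5,"dy":0,"dz":0,"rx":0,"ry":0,"rz":0,"claw":15},{"dx":2.5,"dy":0,"dz":0,"rx":0,"ry":0,"rz":0,"claw":15}]}}

```text
time_s: 7.82
position: [0.5433, -0.1423, 0.1375]
tool_rot: [14.9, 89.8, -162.9]
ft_force: [-0.2, -0.3, -3.3]
opening: 0.293
```

Request:
{"method": "play_rows", "body": {"moves": [{"dx":1,"dy":0,"dz":0,"rx":0,"ry":0,"rz":0,"claw":15},{"dx":2,"dy":0,"dz":0,"rx":0,"ry":0,"rz":0,"claw":15},{"dx":2,"dy":0,"dz":0,"rx":0,"ry":0,"rz":0,"claw":15}]}}

```text
time_s: 8.2
position: [0.5433, -0.1423, 0.1355]
tool_rot: [14.8, 89.8, -163.0]
ft_force: [-0.3, 0.8, -2.7]
opening: 0.296
```

Request:
{"method": "play_rows", "body": {"moves": [{"dx":1,"dy":0,"dz":0,"rx":0,"ry":0,"rz":0,"claw":15},{"dx":2,"dy":0,"dz":0,"rx":0,"ry":0,"rz":0,"claw":15},{"dx":2,"dy":0,"dz":0,"rx":0,"ry":0,"rz":0,"claw":15}]}}

```text
time_s: 8.57
position: [0.5435, -0.1423, 0.134]
tool_rot: [26.7, 89.9, -151.2]
ft_force: [-1.4, 0.2, 5.5]
opening: 0.295
```

Request:
{"method": "play_rows", "body": {"moves": [{"dx":1,"dy":0,"dz":0,"rx":0,"ry":0,"rz":0,"claw":15},{"dx":2,"dy":0,"dz":0,"rx":0,"ry":0,"rz":0,"claw":15},{"dx":2,"dy":0,"dz":0,"rx":0,"ry":0,"rz":0,"claw":15}]}}

```text
time_s: 8.95
position: [0.5436, -0.1425, 0.1327]
tool_rot: [42.2, 89.9, -135.6]
ft_force: [-2.1, 0.2, 7.0]
opening: 0.292
```

Request:
{"method": "play_rows", "body": {"moves": [{"dx":1,"dy":0,"dz":0,"rx":0,"ry":0,"rz":0,"claw":15},{"dx":2,"dy":0,"dz":0,"rx":0,"ry":0,"rz":0,"claw":15},{"dx":2.5,"dy":0,"dz":0,"rx":0,"ry":0,"rz":0,"claw":15}]}}

```text
time_s: 9.32
position: [0.5437, -0.1425, 0.1309]
tool_rot: [53.1, 89.9, -124.7]
ft_force: [-2.5, 1.0, 6.1]
opening: 0.298
```

Request:
{"method": "play_rows", "body": {"moves": [{"dx":1,"dy":0,"dz":0,"rx":0,"ry":0,"rz":0,"claw":15},{"dx":2,"dy":0,"dz":0,"rx":0,"ry":0,"rz":0,"claw":15},{"dx":2,"dy":0,"dz":0,"rx":0,"ry":0,"rz":0,"claw":15}]}}

```text
time_s: 9.7
position: [0.5438, -0.1427, 0.1299]
tool_rot: [67.9, 89.8, -109.9]
ft_force: [-3.8, 0.3, 8.8]
opening: 0.29
```

Request:
{"method": "play_rows", "body": {"moves": [{"dx":0.7,"dy":0,"dz":0,"rx":0,"ry":0,"rz":0,"claw":15},{"dx":1.5,"dy":0,"dz":0,"rx":0,"ry":0,"rz":0,"claw":15},{"dx":1.5,"dy":0,"dz":0,"rx":0,"ry":0,"rz":0,"claw":15}]}}

```text
time_s: 10.07
position: [0.5438, -0.1429, 0.1295]
tool_rot: [77.2, 89.8, -100.7]
ft_force: [-3.9, 0.3, 10.8]
opening: 0.293
```

```bash
python3 - <<'E'
from h import *
c=cam("scene")
cv2.imwrite("pics/s6.png",cv2.resize(c["img"][90:200,230:340,::-1],(600,600),interpolation=cv2.INTER_CUBIC))
st=telemetry.state();print(st["moment"]); delta([.544,-.1425,.130],-87.8)
E
```

```text
[ 0.11595311  1.15123236 -0.01720342]
t 10.12 pos [ 0.5438 -0.1429  0.1295] F [-3.71  0.57  9.62] op 0.293
d mm [-0.5 -0.4 -0.2] rv [-0.06  0.04 -0.19]
```

View pics/s6.png

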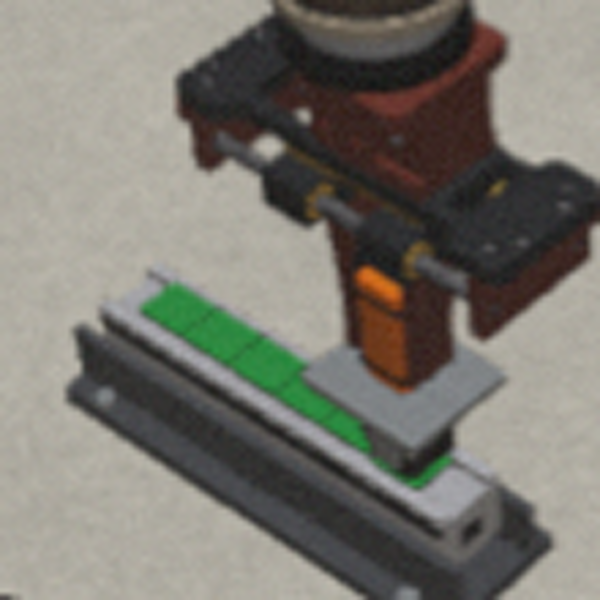

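Request:
{"method": "play_rows", "body": {"moves": [{"dx":1.3,"dy":2,"dz":0,"rx":0,"ry":0,"rz":0,"claw":15},{"dx":1.3,"dy":5,"dz":0,"rx":0,"ry":0,"rz":0,"claw":15},{"dx":1.3,"dy":8,"dz":0,"rx":0,"ry":0,"rz":0,"claw":15},{"dx":1.3,"dy":10,"dz":0,"rx":0,"ry":0,"rz":0,"claw":15}]}}

```text
time_s: 10.62
position: [0.5443, -0.1506, 0.1294]
tool_rot: [62.0, 89.9, -115.8]
ft_force: [-5.2, 5.0, 13.0]
opening: 0.296
```

Request:
{"method": "play_rows", "body": {"moves": [{"dx":1.1,"dy":4,"dz":0.3,"rx":0,"ry":0,"rz":0,"claw":15},{"dx":1.1,"dy":7,"dz":0.3,"rx":0,"ry":0,"rz":0,"claw":15},{"dx":1.1,"dy":9,"dz":0.3,"rx":0,"ry":0,"rz":0,"claw":15},{"dx":1.1,"dy":11,"dz":0.3,"rx":0,"ry":0,"rz":0,"claw":15}]}}

```text
time_s: 11.12
position: [0.5445, -0.1618, 0.1295]
tool_rot: [83.1, 89.9, -94.7]
ft_force: [-3.6, 0.1, 10.9]
opening: 0.295
```

Request:
{"method": "play_rows", "body": {"moves": [{"dx":1.2,"dy":3,"dz":0.2,"rx":0,"ry":0,"rz":0,"claw":15},{"dx":1.2,"dy":6,"dz":0.2,"rx":0,"ry":0,"rz":0,"claw":15},{"dx":1.2,"dy":9,"dz":0.2,"rx":0,"ry":0,"rz":0,"claw":15},{"dx":1.2,"dy":12,"dz":0.2,"rx":0,"ry":0,"rz":0,"claw":15}]}}

```text
time_s: 11.62
position: [0.5449, -0.1741, 0.1296]
tool_rot: [95.6, 89.8, -82.1]
ft_force: [-4.2, 0.9, 11.2]
opening: 0.293
```

Request:
{"method": "play_rows", "body": {"moves": [{"dx":1.2,"dy":3,"dz":0.2,"rx":0,"ry":0,"rz":0,"claw":15},{"dx":1.2,"dy":6,"dz":0.2,"rx":0,"ry":0,"rz":0,"claw":15},{"dx":1.2,"dy":9,"dz":0.2,"rx":0,"ry":0,"rz":0,"claw":15},{"dx":1.2,"dy":12,"dz":0.2,"rx":0,"ry":0,"rz":0,"claw":15}]}}

```text
time_s: 12.12
position: [0.5454, -0.1847, 0.1297]
tool_rot: [107.4, 89.9, -70.3]
ft_force: [-4.6, 3.5, 11.3]
opening: 0.294
```

Request:
{"method": "play_rows", "body": {"moves": [{"dx":1.3,"dy":4,"dz":0.2,"rx":0,"ry":0,"rz":0,"claw":15},{"dx":1.3,"dy":7,"dz":0.2,"rx":0,"ry":0,"rz":0,"claw":15},{"dx":1.3,"dy":10,"dz":0.2,"rx":0,"ry":0,"rz":0,"claw":15},{"dx":1.3,"dy":13,"dz":0.2,"rx":0,"ry":0,"rz":0,"claw":15}]}}

```text
time_s: 12.62
position: [0.5458, -0.1981, 0.1297]
tool_rot: [112.2, 89.8, -65.6]
ft_force: [-4.3, 0.3, 11.1]
opening: 0.291
```

Request:
{"method": "play_rows", "body": {"moves": [{"dx":1.3,"dy":4,"dz":0.2,"rx":0,"ry":0,"rz":0,"claw":15},{"dx":1.3,"dy":7,"dz":0.2,"rx":0,"ry":0,"rz":0,"claw":15},{"dx":1.3,"dy":10,"dz":0.2,"rx":0,"ry":0,"rz":0,"claw":15},{"dx":1.3,"dy":13,"dz":0.2,"rx":0,"ry":0,"rz":0,"claw":15}]}}

```text
time_s: 13.12
position: [0.5464, -0.2094, 0.1296]
tool_rot: [141.4, 89.9, -36.3]
ft_force: [-5.0, 6.7, 12.9]
opening: 0.293
```

Request:
{"method": "play_rows", "body": {"moves": [{"dx":1.2,"dy":4,"dz":0.2,"rx":0,"ry":0,"rz":0,"claw":15},{"dx":1.2,"dy":7,"dz":0.2,"rx":0,"ry":0,"rz":0,"claw":15},{"dx":1.2,"dy":10,"dz":0.2,"rx":0,"ry":0,"rz":0,"claw":15},{"dx":1.2,"dy":13,"dz":0.2,"rx":0,"ry":0,"rz":0,"claw":15}]}}

```text
time_s: 13.62
position: [0.5467, -0.2227, 0.1297]
tool_rot: [129.0, 89.8, -48.7]
ft_force: [-4.6, -0.4, 10.3]
opening: 0.29
```

Request:
{"method": "play_rows", "body": {"moves": [{"dx":1.3,"dy":4,"dz":0.2,"rx":0,"ry":0,"rz":0,"claw":15},{"dx":1.3,"dy":7,"dz":0.2,"rx":0,"ry":0,"rz":0,"claw":15},{"dx":1.3,"dy":10,"dz":0.2,"rx":0,"ry":0,"rz":0,"claw":15},{"dx":1.3,"dy":13,"dz":0.2,"rx":0,"ry":0,"rz":0,"claw":15}]}}

```text
time_s: 14.12
position: [0.5472, -0.2363, 0.1298]
tool_rot: [125.4, 89.8, -52.3]
ft_force: [-3.2, 0.7, 10.4]
opening: 0.293
```

```bash
python3 - <<'E'
from h import *
c=cam("scene")
cv2.imwrite("pics/s7.png",cv2.resize(c["img"][80:200,220:340,::-1],(600,600),interpolation=cv2.INTER_CUBIC))
delta([.547,-.2175,.130],-87.8)
E
```

```text
t 14.18 pos [ 0.5472 -0.2368  0.1298] F [-3.41 -1.36 10.41] op 0.297
d mm [ -0.3 -19.3  -0.6] rv [ 0.06 -0.14 -0.21]
```

View pics/s7.png

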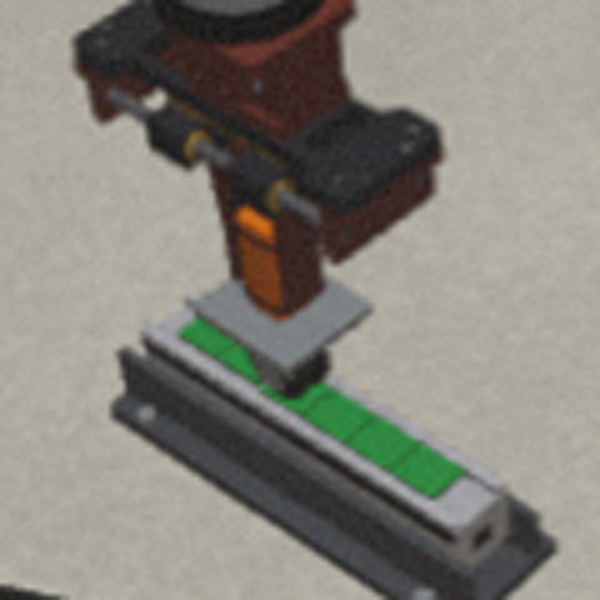

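The links behind the wheel look flush, and the wheel is on the strip at about crop pixel (300,375). Continuing.

Request:
{"method": "play_rows", "body": {"moves": [{"dx":1.4,"dy":4,"dz":0.2,"rx":0,"ry":0,"rz":0,"claw":15},{"dx":1.4,"dy":7,"dz":0.2,"rx":0,"ry":0,"rz":0,"claw":15},{"dx":1.4,"dy":10,"dz":0.2,"rx":0,"ry":0,"rz":0,"claw":15},{"dx":1.4,"dy":13,"dz":0.2,"rx":0,"ry":0,"rz":0,"claw":15}]}}

```text
time_s: 14.68
position: [0.5477, -0.2499, 0.1297]
tool_rot: [124.5, 89.7, -53.2]
ft_force: [-3.4, 0.1, 9.6]
opening: 0.295
```

Request:
{"method": "play_rows", "body": {"moves": [{"dx":1.2,"dy":4,"dz":0.2,"rx":0,"ry":0,"rz":0,"claw":15},{"dx":1.2,"dy":7,"dz":0.2,"rx":0,"ry":0,"rz":0,"claw":15},{"dx":1.2,"dy":10,"dz":0.2,"rx":0,"ry":0,"rz":0,"claw":15},{"dx":1.2,"dy":13,"dz":0.2,"rx":0,"ry":0,"rz":0,"claw":15}]}}

```text
time_s: 15.18
position: [0.5482, -0.2635, 0.1298]
tool_rot: [123.5, 89.6, -54.3]
ft_force: [-3.0, 0.3, 9.3]
opening: 0.297
```

Request:
{"method": "play_rows", "body": {"moves": [{"dx":1.3,"dy":4,"dz":0.2,"rx":0,"ry":0,"rz":0,"claw":15},{"dx":1.3,"dy":7,"dz":0.2,"rx":0,"ry":0,"rz":0,"claw":15},{"dx":1.3,"dy":10,"dz":0.2,"rx":0,"ry":0,"rz":0,"claw":15},{"dx":1.3,"dy":13,"dz":0.2,"rx":0,"ry":0,"rz":0,"claw":15}]}}

```text
time_s: 15.68
position: [0.5488, -0.2752, 0.1296]
tool_rot: [130.3, 89.7, -47.4]
ft_force: [-3.5, 2.7, 10.4]
opening: 0.291
```

Request:
{"method": "play_rows", "body": {"moves": [{"dx":1.5,"dy":4,"dz":0.2,"rx":0,"ry":0,"rz":0,"claw":15},{"dx":1.5,"dy":7,"dz":0.2,"rx":0,"ry":0,"rz":0,"claw":15},{"dx":1.5,"dy":10,"dz":0.2,"rx":0,"ry":0,"rz":0,"claw":15},{"dx":1.5,"dy":13,"dz":0.2,"rx":0,"ry":0,"rz":0,"claw":15}]}}

```text
time_s: 16.18
position: [0.5493, -0.2889, 0.1295]
tool_rot: [127.1, 89.6, -50.6]
ft_force: [-3.4, 0.2, 9.0]
opening: 0.293
```

Request:
{"method": "play_rows", "body": {"moves": [{"dx":1.6,"dy":3,"dz":0.2,"rx":0,"ry":0,"rz":0,"claw":15},{"dx":1.6,"dy":6,"dz":0.2,"rx":0,"ry":0,"rz":0,"claw":15},{"dx":1.6,"dy":8,"dz":0.2,"rx":0,"ry":0,"rz":0,"claw":15},{"dx":1.6,"dy":10,"dz":0.2,"rx":0,"ry":0,"rz":0,"claw":15}]}}

```text
time_s: 16.68
position: [0.5496, -0.2997, 0.1293]
tool_rot: [125.1, 89.5, -52.6]
ft_force: [-3.8, -0.7, 9.7]
opening: 0.295
```

Request:
{"method": "play_rows", "body": {"moves": [{"dx":1.8,"dy":0,"dz":0.2,"rx":0,"ry":0,"rz":0,"claw":15},{"dx":2.4,"dy":-2,"dz":0.2,"rx":0,"ry":0,"rz":0,"claw":15},{"dx":2.4,"dy":-5,"dz":0.2,"rx":0,"ry":0,"rz":0,"claw":15},{"dx":2.4,"dy":-8,"dz":0.2,"rx":0,"ry":0,"rz":0,"claw":15}]}}

```text
time_s: 17.18
position: [0.5494, -0.293, 0.1287]
tool_rot: [123.2, 89.3, -54.6]
ft_force: [-4.1, -1.0, 11.6]
opening: 0.291
```

Request:
{"method": "play_rows", "body": {"moves": [{"dx":2,"dy":-4,"dz":0.1,"rx":0,"ry":0,"rz":0,"claw":15},{"dx":2,"dy":-8,"dz":0.1,"rx":0,"ry":0,"rz":0,"claw":15},{"dx":2,"dy":-12,"dz":0.1,"rx":0,"ry":0,"rz":0,"claw":15},{"dx":2,"dy":-17,"dz":0.1,"rx":0,"ry":0,"rz":0,"claw":15},{"dx":2,"dy":-22,"dz":0.1,"rx":0,"ry":0,"rz":0,"claw":15}]}}

```text
time_s: 17.8
position: [0.5487, -0.2725, 0.1285]
tool_rot: [121.3, 89.1, -56.5]
ft_force: [-4.6, -1.7, 13.6]
opening: 0.293
```

```bash
python3 - <<'E'
from h import *
delta([.544,-.1425,.130],-87.8)
E
```

```text
t 17.8 pos [ 0.5487 -0.2725  0.1285] F [-4.58 -1.68 13.56] op 0.293
d mm [  -3.2 -130.    -0.3] rv [-0.01 -0.44 -0.73]
```

Request:
{"method": "play_rows", "body": {"moves": [{"dx":1.5,"dy":-5,"dz":0,"rx":0,"ry":-0.3,"rz":-0.4,"claw":15},{"dx":1.5,"dy":-10,"dz":0,"rx":0,"ry":-0.4,"rz":-0.7,"claw":15},{"dx":1.5,"dy":-15,"dz":0,"rx":0,"ry":-0.4,"rz":-0.7,"claw":15},{"dx":1.5,"dy":-20,"dz":0,"rx":0,"ry":-0.4,"rz":-0.7,"claw":15},{"dx":1.5,"dy":-25,"dz":0,"rx":0,"ry":-0.4,"rz":-0.7,"claw":15}]}}

```text
time_s: 18.42
position: [0.5483, -0.2486, 0.1287]
tool_rot: [129.5, 89.8, -48.3]
ft_force: [-4.5, -1.1, 14.4]
opening: 0.296
```

Request:
{"method": "play_rows", "body": {"moves": [{"dx":1.4,"dy":-5,"dz":0,"rx":0,"ry":0,"rz":0,"claw":15},{"dx":1.4,"dy":-10,"dz":0,"rx":0,"ry":0,"rz":0,"claw":15},{"dx":1.4,"dy":-15,"dz":0,"rx":0,"ry":0,"rz":0,"claw":15},{"dx":1.4,"dy":-20,"dz":0,"rx":0,"ry":0,"rz":0,"claw":15},{"dx":1.4,"dy":-25,"dz":0,"rx":0,"ry":0,"rz":0,"claw":15}]}}

```text
time_s: 19.05
position: [0.5475, -0.2247, 0.1291]
tool_rot: [123.6, 89.6, -54.3]
ft_force: [-4.8, -0.9, 14.0]
opening: 0.294
```

Request:
{"method": "play_rows", "body": {"moves": [{"dx":1.3,"dy":-5,"dz":0,"rx":0,"ry":0,"rz":0,"claw":15},{"dx":1.3,"dy":-10,"dz":0,"rx":0,"ry":0,"rz":0,"claw":15},{"dx":1.3,"dy":-15,"dz":0,"rx":0,"ry":0,"rz":0,"claw":15},{"dx":1.3,"dy":-20,"dz":0,"rx":0,"ry":0,"rz":0,"claw":15},{"dx":1.3,"dy":-25,"dz":0,"rx":0,"ry":0,"rz":0,"claw":15}]}}

```text
time_s: 19.68
position: [0.5468, -0.2005, 0.1293]
tool_rot: [121.2, 89.5, -56.7]
ft_force: [-5.4, -1.2, 13.5]
opening: 0.292
```

Request:
{"method": "play_rows", "body": {"moves": [{"dx":1.3,"dy":-5,"dz":0,"rx":0,"ry":0,"rz":0,"claw":15},{"dx":1.3,"dy":-10,"dz":0,"rx":0,"ry":0,"rz":0,"claw":15},{"dx":1.3,"dy":-15,"dz":0,"rx":0,"ry":0,"rz":0,"claw":15},{"dx":1.3,"dy":-20,"dz":0,"rx":0,"ry":0,"rz":0,"claw":15},{"dx":1.3,"dy":-25,"dz":0,"rx":0,"ry":0,"rz":0,"claw":15}]}}

```text
time_s: 20.3
position: [0.5461, -0.1762, 0.1293]
tool_rot: [120.6, 89.4, -57.4]
ft_force: [-4.5, -1.0, 12.6]
opening: 0.294
```

Request:
{"method": "play_rows", "body": {"moves": [{"dx":1.3,"dy":-5,"dz":0,"rx":0,"ry":0,"rz":0,"claw":15},{"dx":1.3,"dy":-10,"dz":0,"rx":0,"ry":0,"rz":0,"claw":15},{"dx":1.3,"dy":-15,"dz":0,"rx":0,"ry":0,"rz":0,"claw":15},{"dx":1.3,"dy":-20,"dz":0,"rx":0,"ry":0,"rz":0,"claw":15},{"dx":1.3,"dy":-25,"dz":0,"rx":0,"ry":0,"rz":0,"claw":15}]}}

```text
time_s: 20.92
position: [0.5454, -0.1518, 0.1292]
tool_rot: [120.1, 89.3, -57.9]
ft_force: [-4.2, -1.3, 11.4]
opening: 0.297
```

Request:
{"method": "play_rows", "body": {"moves": [{"dx":1.3,"dy":-3,"dz":0,"rx":0,"ry":0,"rz":0,"claw":15},{"dx":1.3,"dy":-7,"dz":0,"rx":0,"ry":0,"rz":0,"claw":15},{"dx":1.3,"dy":-12,"dz":0,"rx":0,"ry":0,"rz":0,"claw":15}]}}

```text
time_s: 21.3
position: [0.5452, -0.1404, 0.1291]
tool_rot: [119.5, 89.2, -58.5]
ft_force: [-3.7, 0.4, 11.8]
opening: 0.292
```

Request:
{"method": "play_rows", "body": {"moves": [{"dx":-4,"dy":0,"dz":0,"rx":0,"ry":0,"rz":0,"claw":15},{"dx":-20,"dy":0,"dz":0,"rx":0,"ry":-0.4,"rz":-0.6,"claw":15},{"dx":-45,"dy":-20,"dz":0,"rx":0,"ry":-0.4,"rz":-0.6,"claw":15},{"dx":-50,"dy":-60,"dz":8,"rx":0,"ry":-0.4,"rz":-0.6,"claw":15},{"dx":-50,"dy":-110,"dz":18,"rx":4,"ry":-0.4,"rz":-0.6,"claw":15}]}}

```text
time_s: 21.92
position: [0.5232, -0.0303, 0.1779]
tool_rot: [142.7, 89.9, -39.5]
ft_force: [-0.2, 1.4, -3.1]
opening: 0.294
```

```bash
python3 - <<'E'
from h import *
c=cam("scene");t=cam("top")
a=cv2.resize(c["img"][130:210,235:335,::-1],(400,320),interpolation=cv2.INTER_CUBIC)
b=cv2.resize(t["img"][175:245,365:475,::-1],(400,255),interpolation=cv2.INTER_CUBIC)
b=np.vstack([b,np.zeros((65,400,3),np.uint8)])
cv2.imwrite("pics/rail8.png",np.hstack([a,b]))
cv2.imwrite("pics/scene8.png",cv2.resize(c["img"][60:260,320:500,::-1],(540,600),interpolation=cv2.INTER_CUBIC))
delta([.5129,.1413,.178],-104.7+0.27); delta([.5129,.1413,.0779],-104.7)
E
```

```text
t 22.02 pos [ 0.5218 -0.0242  0.1778] F [ 0.41 -0.64 -2.28] op 0.293
d mm [ 1.000e-01 -1.652e+02  1.370e+01] rv [12.75  0.03  0.1 ]
t 22.02 pos [ 0.5218 -0.0242  0.1778] F [ 0.41 -0.64 -2.28] op 0.293
d mm [ 100.2 -165.    13.7] rv [13.02  0.03  0.1 ]
```

View pics/rail8.png

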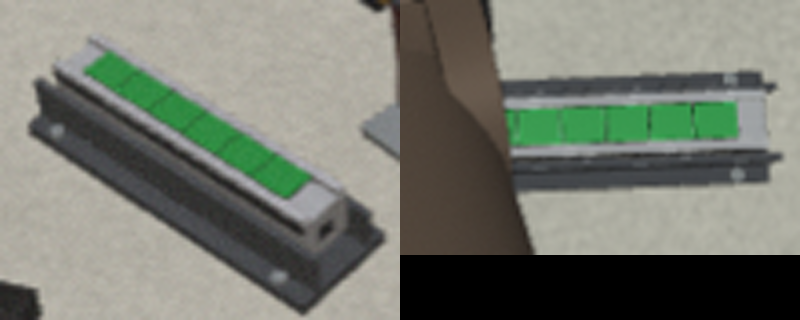

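View pics/scene8.png

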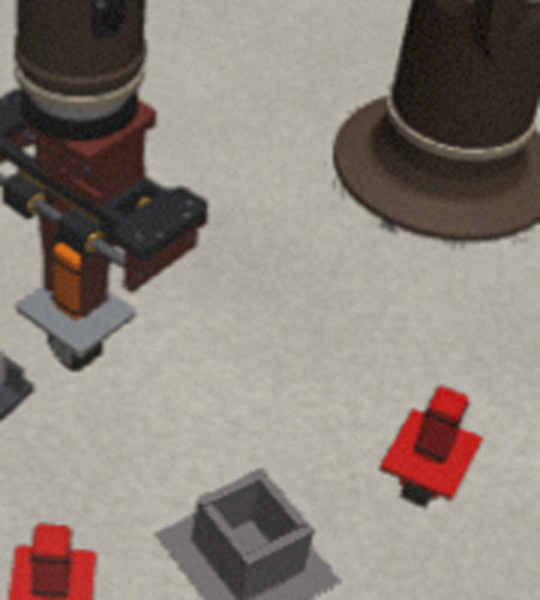

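All six links look flush in the scene crop, and the strip is one even band. Going back over the stand.

Request:
{"method": "play_rows", "body": {"moves": [{"dx":0,"dy":-35,"dz":3,"rx":3,"ry":0,"rz":0,"claw":15},{"dx":0,"dy":-80,"dz":7,"rx":8,"ry":0,"rz":0,"claw":15},{"dx":0,"dy":-125,"dz":10,"rx":12.7,"ry":0,"rz":0,"claw":15},{"dx":0,"dy":-155,"dz":13,"rx":12.7,"ry":0,"rz":0,"claw":15},{"dx":0,"dy":-165,"dz":13.7,"rx":12.7,"ry":0,"rz":0,"claw":15}]}}

```text
time_s: 22.65
position: [0.5125, 0.1429, 0.1778]
tool_rot: [-61.1, 89.9, 104.7]
ft_force: [0.1, -0.8, -3.2]
opening: 0.295
```

```bash
python3 - <<'E'
from h import *
cam("scene");c=cam("scene")
cv2.imwrite("pics/scene9.png",cv2.resize(c["img"][110:250,345:485,::-1],(560,560),interpolation=cv2.INTER_CUBIC))
delta([.5129,.1413,.0779],-104.7+.27)
E
```

```text
t 22.75 pos [0.5129 0.1414 0.1777] F [-0.88 -0.6  -4.47] op 0.293
d mm [99.8  0.2 -0.2] rv [0.14 0.06 0.09]
```

View pics/scene9.png

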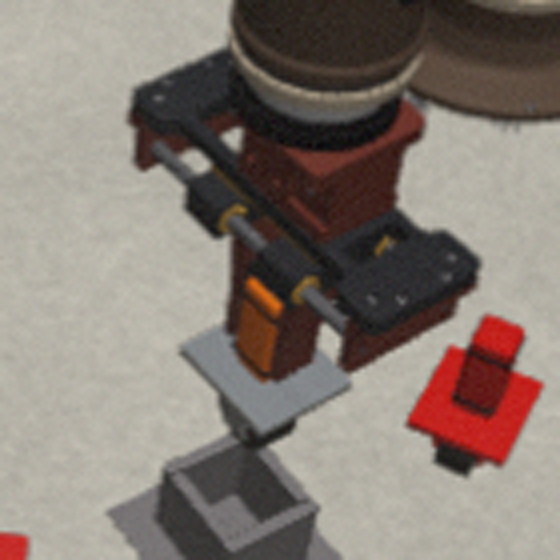

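The roller sits in the hand as it did at lift-off, with the same pixels to within a few. Lowering.

Request:
{"method": "play_rows", "body": {"moves": [{"dx":15,"dy":0,"dz":0,"rx":0,"ry":0,"rz":0,"claw":15},{"dx":35,"dy":0,"dz":0,"rx":0,"ry":0,"rz":0,"claw":15},{"dx":50,"dy":0,"dz":0,"rx":0,"ry":0,"rz":0,"claw":15},{"dx":58,"dy":0,"dz":0,"rx":0,"ry":0,"rz":0,"claw":15},{"dx":63,"dy":0,"dz":0,"rx":0,"ry":0,"rz":0,"claw":15}]}}

```text
time_s: 23.38
position: [0.5129, 0.1411, 0.1142]
tool_rot: [-44.7, 89.9, 121.0]
ft_force: [0.5, -0.1, -2.4]
opening: 0.299
```

```bash
python3 - <<'E'
from h import *
delta([.5129,.1413,.0779],-104.7+.27)
E
```

```text
t 23.38 pos [0.5129 0.1411 0.1142] F [ 0.52 -0.12 -2.38] op 0.299
d mm [36.3 -0.1 -0. ] rv [0.11 0.08 0.08]
```

Inside the box without contact. Continuing down.

Request:
{"method": "play_rows", "body": {"moves": [{"dx":8,"dy":0,"dz":0,"rx":0,"ry":0,"rz":0,"claw":15},{"dx":16,"dy":0,"dz":0,"rx":0,"ry":0,"rz":0,"claw":15},{"dx":24,"dy":0,"dz":0,"rx":0,"ry":0,"rz":0,"claw":15},{"dx":31,"dy":0,"dz":0,"rx":0,"ry":0,"rz":0,"claw":15},{"dx":33,"dy":0,"dz":0,"rx":0,"ry":0,"rz":0,"claw":15}]}}

```text
time_s: 24.0
position: [0.5125, 0.1412, 0.0807]
tool_rot: [-24.3, 89.9, 141.4]
ft_force: [-0.2, -0.4, -2.2]
opening: 0.293
```

Request:
{"method": "play_rows", "body": {"moves": [{"dx":1.5,"dy":0,"dz":0,"rx":0,"ry":0,"rz":0,"claw":15},{"dx":3,"dy":0,"dz":0,"rx":0,"ry":0,"rz":0,"claw":15},{"dx":3.4,"dy":0,"dz":0,"rx":0,"ry":0,"rz":0,"claw":15}]}}

```text
time_s: 24.38
position: [0.5127, 0.1412, 0.0779]
tool_rot: [-31.3, 89.9, 134.4]
ft_force: [-3.2, -0.9, 5.9]
opening: 0.292
```

Request:
{"method": "play_rows", "body": {"moves": [{"dx":0,"dy":0,"dz":0,"rx":0,"ry":0,"rz":0,"claw":30},{"dx":0,"dy":0,"dz":0,"rx":0,"ry":0,"rz":0,"claw":45},{"dx":0,"dy":0,"dz":0,"rx":0,"ry":0,"rz":0,"claw":70},{"dx":0,"dy":0,"dz":0,"rx":0,"ry":0,"rz":0,"claw":80},{"dx":0,"dy":0,"dz":0,"rx":0,"ry":0,"rz":0,"claw":80}], "squeeze": 10}}

```text
time_s: 25.0
position: [0.5127, 0.1413, 0.0778]
tool_rot: [-32.8, 89.9, 132.8]
ft_force: [0.6, -0.6, 0.4]
opening: 0.756
```

```bash
python3 - <<'E'
from h import *
delta([.5129,.1413,.2],-104.7+.27)
c=cam("scene")
cv2.imwrite("pics/scene10.png",cv2.resize(c["img"][150:270,345:465,::-1],(560,560),interpolation=cv2.INTER_CUBIC))
E
```

```text
t 25.0 pos [0.5127 0.1413 0.0778] F [ 0.55 -0.62  0.38] op 0.756
d mm [-122.2   -0.2    0. ] rv [0.12 0.09 0.06]
```

View pics/scene10.png

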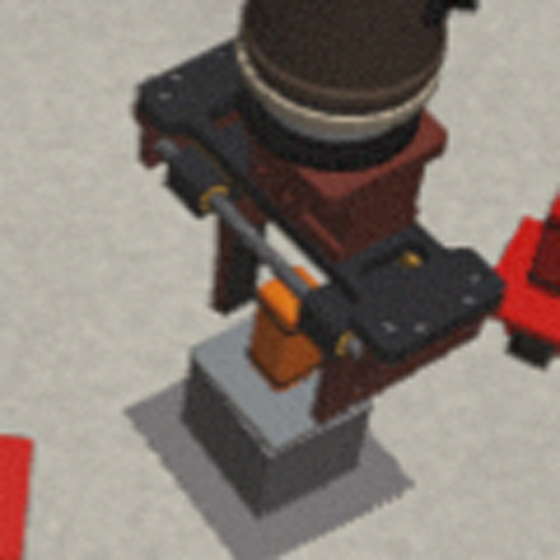

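Seated upright, flange flush on the rim, and the fingers are clear of the handle. Lifting straight up.

Request:
{"method": "play_rows", "body": {"moves": [{"dx":-15,"dy":0,"dz":0,"rx":0,"ry":0,"rz":0,"claw":80},{"dx":-40,"dy":0,"dz":0,"rx":0,"ry":0,"rz":0,"claw":80},{"dx":-75,"dy":0,"dz":0,"rx":0,"ry":0,"rz":0,"claw":80},{"dx":-110,"dy":0,"dz":0,"rx":0,"ry":0,"rz":0,"claw":80},{"dx":-150,"dy":0,"dz":0,"rx":0,"ry":0,"rz":0,"claw":80}]}}

```text
time_s: 25.68
position: [0.5126, 0.1411, 0.2299]
tool_rot: [-39.9, 89.9, 125.8]
ft_force: [0.2, -0.6, -0.0]
opening: 0.913
```

Request:
{"method": "play_rows", "body": {"moves": [{"dx":0,"dy":40,"dz":30,"rx":0,"ry":0,"rz":0,"claw":80},{"dx":0,"dy":80,"dz":60,"rx":0,"ry":0,"rz":0,"claw":80},{"dx":0,"dy":120,"dz":70,"rx":0,"ry":0,"rz":0,"claw":80},{"dx":0,"dy":160,"dz":70,"rx":0,"ry":0,"rz":0,"claw":80},{"dx":0,"dy":160,"dz":70,"rx":0,"ry":0,"rz":0,"claw":80}]}}

```text
time_s: 26.3
position: [0.4046, 0.001, 0.2308]
tool_rot: [-104.8, 90.0, 60.6]
ft_force: [-0.0, -0.1, 1.1]
opening: 0.911
```

```bash
python3 - <<'E'
from h import *
c=cam("scene");t=cam("top")
cv2.imwrite("pics/scene11.png",c["img"][:,:,::-1]);cv2.imwrite("pics/top11.png",t["img"][:,:,::-1])
a=cv2.resize(c["img"][195:275,365:445,::-1],(400,400),interpolation=cv2.INTER_CUBIC);b=cv2.resize(c["img"][130:210,235:335,::-1],(400,400),interpolation=cv2.INTER_CUBIC)
cv2.imwrite("pics/c11.png",np.hstack([a,b]))
# orange top centroid as before
b=(380,195,435,245);K=8
u=cv2.resize(c["img"][b[1]:b[3],b[0]:b[2]],None,fx=K,fy=K,interpolation=cv2.INTER_CUBIC);h,S,v=cv2.split(cv2.cvtColor(u,cv2.COLOR_RGB2HSV))
m,st,ce=big((h>7)&(h<20)&(S>130)&(v>160)); print((ce+.5)/K-.5+b[:2]); print(telemetry.state()["time_s"],telemetry.state()["position"])
E
```

```text
[407.93126544 212.63578984]
26.4 [0.40557015 0.00371414 0.23069367]
```

View pics/c11.png

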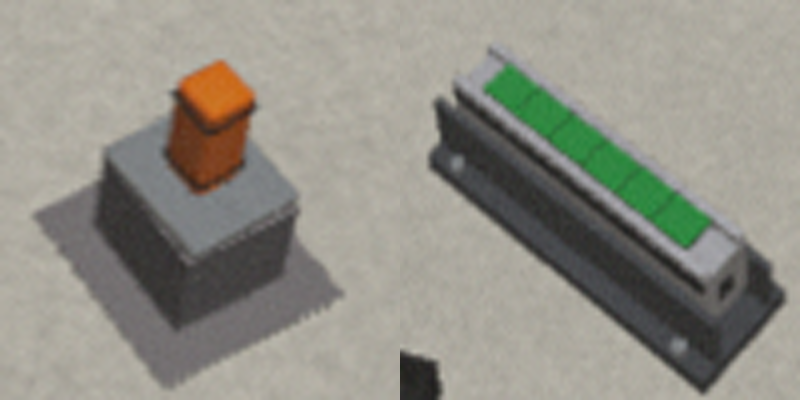

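View pics/top11.png

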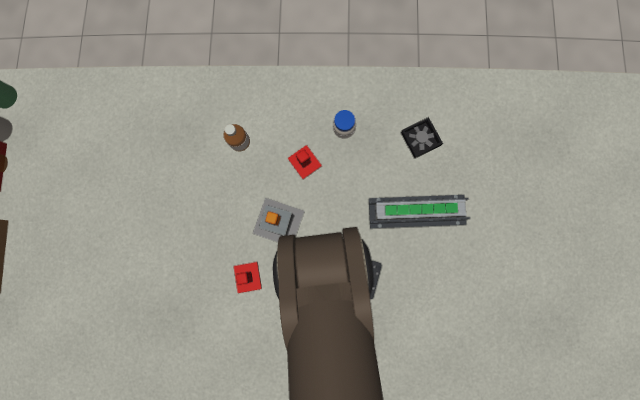

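The handle is back at its starting pixel, (407.9, 212.6), and the bottle, jar and fan are unmoved. One last numeric check: how far each link shifted in the scene picture.

```bash
python3 - <<'E'
from h import *
import cv2
a=cv2.imread("pics/scene0.png")[:,:,::-1];b=cv2.imread("pics/scene11.png")[:,:,::-1];c=cam("scene")
K=8;bx=(245,130,325,190)
def mask(im):
    u=cv2.resize(np.ascontiguousarray(im[bx[1]:bx[3],bx[0]:bx[2]]),None,fx=K,fy=K,interpolation=cv2.INTER_CUBIC)
    h,S,v=cv2.split(cv2.cvtColor(u,cv2.COLOR_RGB2HSV)); m=((h>45)&(h<80)&(S>90)).astype(np.uint8)
    return big(cv2.morphologyEx(m,cv2.MORPH_CLOSE,np.ones((17,17))))[0]
A,B=mask(a),mask(b)
ctr=np.array([.5492,-.2149,.065]);ax=np.array([-.0384,.9993,0])
for y in(.075,.045,.015,-.015,-.045,-.075):
    p=proj(c,ctr+ax*y)[0]; dp=(proj(c,ctr+ax*y+[0,0,-.004])-p)[0]
    x0=int((p[0]-bx[0])*K); r=[]
    for M in(A,B):
        col=[np.mean(np.nonzero(M[:,x])[0]) for x in range(x0-24,x0+25)]; r.append(np.mean(col)/K)
    print(y,"shift px down",round(r[1]-r[0],2),"expected for 4mm",dp.round(2))
print((cv2.absdiff(a,b).max(2)>60)[130:210,180:300].sum())
E
```

```text
0.075 shift px down 0.8 expected for 4mm [0.09 1.11]
0.045 shift px down 0.87 expected for 4mm [0.11 1.12]
0.015 shift px down 0.78 expected for 4mm [0.13 1.12]
-0.015 shift px down 0.82 expected for 4mm [0.15 1.12]
-0.045 shift px down 0.84 expected for 4mm [0.17 1.12]
-0.075 shift px down 0.95 expected for 4mm [0.19 1.12]
10
```

```bash
python3 - <<'E'
from station import workorder
print(workorder.close_job())
E
```

```text
the job is handed in; nothing more can be done
None
```

I took the orange roller from its stand and rolled it along the strip and back. Then I hung it back upright, let go and handed the job in at about 26 s on the clock. No verdict is reported.

**Pressing:**
- The readings during rolling showed about 12–17.5 N vertically and up to about 18 N in total. Forces are read only at the end of each move call.
- The wheel rolled about 157 mm along the strip and about 160 mm back.
- Under load, the surface was level to about 0.7 mm on the return pass.

**Last checks:**
- **Links:** every link sits 0.8–0.95 px lower in the scene picture, where about 1.0–1.1 px would be the full 4 mm. That makes roughly 3–3.5 mm each, all six alike and flush by eye. The measure is only good to a few tenths of a millimetre.
- **Roller:** the handle top is back at its starting pixel to within 0.02 px, and the flange lies flat on the rim.
- **Surroundings:** the bottle, jar and fan look unmoved, and the gripper is clear of everything.

**Disagreements:**
- Two-view heights came out about 5–6 mm below the text's values for the flange (0.061 against 0.066 m) and handle top (0.120 against 0.126 m). The scene camera's calibration looks the likely cause.
- I therefore trusted the top camera more for positions and found the strip's height by touch.
- A sideways force of 3–5 N was present while pressing.

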